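# Load the membrane cassette into the inclined test cradle

## Robot

A 6-joint arm with a two-finger parallel gripper is mounted at the origin on the work surface. World frame = base frame: x ahead of the robot, y to its left, z up, the work surface at z = 0. Lengths are in m, angles in rad, forces in N, time in s.
With the tool pointing down it reaches from about 0.275 to 0.975 m from the base axis. Payload 8.4 kg.
Tool frame: the origin (TCP) lies midway between the tips of the shut fingers; the grasp point (between the pads) lies 19 mm behind it; z points along the fingers, y is the direction in which the jaws open and shut (so a half turn about z gives the same grasp; the last joint's range is limited). The gripper opens to 92 mm and grips with 3 to 60 N. Pads are 20 mm wide; open, the fingers measure 128 mm over their backs; the gripper's body (75 mm by 189 mm) begins 69 mm behind the grasp point.
Start: joints at [-1.219, 0.353, 1.633, -0, 1.155, -0.002], TCP at [0.217, -0.586, 0.215] pointing down, gripper open.
Joint ranges: [-2.63, 2.63], [-0.92, 2.1], [0.06, 2.66], [-1.3, 4.44], [0, 2.69], [-3.02, 3.02]. Speed limits (rad/s): [2.22, 2.22, 2.79, 3.14, 3.14, 3.14].

## Interface

Orientations are given as a 3x3 rotation matrix whose columns are the frame's x, y, z axes.
In Python, from plant import arm, eyes, workorder gives the robot as it stands.
- The arm moves only by the tool apply_moves, never from a script. Its argument "series" is a list that holds one entry, the list of rows, each a list of 7 numbers: the opening, from -1 (shut) to 1 (fully open), then the shift along the tool's x, y, z in mm, then the turn, a rotation vector about the tool's x, y, z in rad. In form: [[[gripper, tx, ty, tz, rx, ry, rz], ...]]. A call has exactly 10 rows; each row shifts and turns the commanded pose from where the row before left it, along the tool's axes as they then stand; what a row does not reach is not made up. A row lasts 1/8 s, in which the tool goes at most 62.5 mm and 10.7 degrees, less where a joint would pass 70% of its speed; a pose out of reach is approached as far as the arm can. A call is refused whole if a number of a shift passes 62.5 or a number of a turn 0.188, either way. A call with a gripper value outside its range is refused whole. The fingers move at their own pace and stop on an object; "squeeze" is the grip in N (left out, the last holds). Time passes only in rows, so rows that do not move let the fingers close, or fill a call up. It gives the time, the measured TCP pose, the force and the opening at its end, in the units of the state.
- arm.state(): the state, without advancing time (a new reading comes with each control period).
- eyes.capture(name): name is "side" or "top"; returns the picture (384x512x3 uint8, red, green, blue); there is no depth.
- eyes.camera_info(name): a dict with "camera_matrix" (3x3 intrinsics, pixels), "extrinsics" (4x4, takes a point from camera to world coordinates). Camera axes: x right, y up, looking along -z (the intrinsics and any distortion apply to the point x, -y, -z); pixel columns grow to the right and rows downward; lengths in m; the calibration is good to about 2 mm. A picture is of the moment at which its call begins. camera_info takes no time and is no camera call.
- workorder.job_done(): hands the job in, once; it reports no verdict.
The state is a dict: "clock": time; "qpos": joint angles; "qd": joint speeds; "joint_torque": joint torques, N m; "tool_pos": TCP position; "tcp_rot": TCP orientation; "force": force on the tool from outside, world axes, zero at the start; "wrist_torque": the same for the moment, N m; "width": finger opening in m.
Only numpy, scipy, OpenCV 4.12 (cv2) and the standard library are available. Lean on these libraries where they do the work, as an engineer would, in place of code of your own. Each camera call takes 0.05 s, during which the arm holds its last target. There are 200 camera calls.

## Task

Set the grey membrane cassette, lying flat, on the open lower part of the ramp between the flared guides, and let go of it. Then push it gently up the ramp, under the side lips, against the spring plunger of the stop, pressing the plunger about half-way in (7 mm of its 14, about 7 N more than the sliding took) for half a second and never near its bottom. Ease off slowly so that the cassette stays resting flat against the plunger, and leave the other things on the bench alone.

Things in the scene. Friction and masses are not known exactly. Their poses are not given: they have to be found in the camera images.
- cassette: Loose grey plastic membrane cassette: a flat slab 90 (x) x 76 (y) x 22 (z) mm with an upright grip rib on top, 50 (x) x 12 (y) mm and 24 mm tall, in the middle (rib top 46 mm above the underside), a pale strip on each side of it. Same either way round. 0.29 to 0.59 kg. Origin: centre of its underside; x along the rib, z up. It starts flat on the bench.
- bed: Sliding surface of the fixed aluminium ramp, 300 mm long, 112 wide, rising at 8 degrees. Origin: middle of its lower edge, 12 mm above the bench; x points up the slope, y across, z square to the surface. Flared guides, 24 mm tall, narrow from 102 mm apart at x = 20 mm to 80 mm apart at 120 mm, then run parallel. The cassette stays where it is let go; sliding it up takes about 1.5 to 5 N.
- throat (a point): Point on the ramp's centre line on the sliding surface, 130 mm up from the lower edge, axes as the bed's. Below it the ramp is open overhead; from here to the top, steel lips reach in over the 80 mm wide channel, leaving 68 mm open between them; their undersides are 24.5 mm and their tops 28.5 mm above the surface.
- plunger (a joint): Spring plunger of the stop: a steel pad, 44 mm wide, 15 tall, on a rod out of the dark stop bar across the top of the ramp; the pad stands 25 mm before the bar. Value: how far (m) it is pressed in along the slope, 0 free, 0.014 bottomed; spring 1 N per mm. The bar is clamped so that the free pad is anywhere from 215 to 260 mm up the ramp. That place is not measured: feel for it.
- spanner: open-ended spanner 160 mm long, a bystander, to be left alone. Origin: its underside
- gauge: round steel pressure gauge, 62 mm diameter, lying face up, with a brass stub, a bystander, to be left alone. Origin: its underside
- elbow: brass pipe elbow, 32 mm thick, a bystander, to be left alone. Origin: its underside
- sample_jar: closed sample jar, 60 mm diameter, 75 mm tall, a bystander, to be left alone. Origin: its underside
Mind the look-alikes: they are no part of the job. What is shaped like the cassette but red is not meant.

How it is judged:
On the way, in this order (a step that is already met when the one before it is completed fails the run):
1. the cassette lies flat and let go on the open lower part of the ramp, between the flared guides (its middle 25 to 105 mm up the ramp) (angle between the z axis of cassette and the z axis of bed, either way round below 0.05 rad and z of cassette in the frame of bed between -0.004 and 0.005 m and contact force between cassette and the fingers below 0.1 N and linear speed of cassette below 0.01 m/s and x of cassette in the frame of bed between 0.025 and 0.105 m and y of cassette in the frame of bed between -0.02 and 0.02 m and angle between the x axis of cassette and the x axis of bed, either way round below 0.3 rad), for 0.3 s.
2. the cassette, flat between the guides, holds the plunger pressed in by 4 mm or more for 0.3 s (angle between the z axis of cassette and the z axis of bed, either way round below 0.05 rad and z of cassette in the frame of bed between -0.004 and 0.005 m and value of joint plunger above 0.004 m and x of cassette in the frame of bed above 0.15 m), for 0.3 s.
At the end, for the whole second after the job is handed in: The cassette rests flat on the ramp between the guides, let go and still, against the plunger (which it keeps pressed in by at least 0.3 mm) (angle between the z axis of cassette and the z axis of bed, either way round below 0.05 rad and z of cassette in the frame of bed between -0.004 and 0.005 m and contact force between cassette and the fingers below 0.1 N and linear speed of cassette below 0.01 m/s and value of joint plunger above 0.0003 m and x of cassette in the frame of bed above 0.15 m and y of cassette in the frame of bed between -0.005 and 0.005 m and angle between the x axis of cassette and the x axis of bed, either way round below 0.08 rad); the robot touches nothing.
It fails at once if the plunger pressed in by more than 11 mm (11 N) (value of joint plunger above 0.011 m).
It fails at once if the spanner moved by more than 15 mm (distance of spanner from where it was at the start of the episode above 0.015 m).
It fails at once if the gauge moved by more than 15 mm (distance of gauge from where it was at the start of the episode above 0.015 m).
It fails at once if the elbow moved by more than 15 mm (distance of elbow from where it was at the start of the episode above 0.015 m).
It fails at once if the sample_jar moved by more than 15 mm (distance of sample_jar from where it was at the start of the episode above 0.015 m).
It also fails if it takes over 72 s, if anything falls off the work surface, if the arm or the gripper's body presses on something with over 40 N, if the wrist force passes 120 N, or if a joint passes its speed limit or range.

## Working session

There is one attempt and no reset: what is moved stays moved. The work goes in short steps, Python scripts to look and compute and a tool call to move; the robot and the scene stay as the last step left them, time stands still between calls to the robot, and variables do not carry over. Pictures are saved under pics/ and viewed, about 8 in all and at most 12, crops included, and the job is handed in when it is done.

Besides the shell and the picture viewer there is one more tool, called after "Emit:" as name(argument=value, ...) on one line, values as JSON. apply_moves: Moves the arm, as the interface text tells. Its arguments: {"type":"object","properties":{"series":{"type":"array"},"squeeze":{"type":"number"}},"required":["series"]}

```bash
mkdir -p pics; ls; python3 - <<'E'
from plant import arm, eyes, workorder
import cv2, numpy as np
for n in("top","side"):
    im=eyes.capture(n); cv2.imwrite(f"pics/{n}0.png",im[:,:,::-1]); c=eyes.camera_info(n); print(n,{k:np.round(v,4).tolist() if not isinstance(v,str) else v for k,v in c.items()})
s=arm.state(); print({k:np.round(v,4).tolist() for k,v in s.items()})
E
```

```text
pics
top {'camera_matrix': [[430.1917, 0.0, 255.2658], [0.0, 430.1917, 189.3087], [0.0, 0.0, 1.0]], 'extrinsics': [[0.0207, 0.9921, -0.1237, 0.3837], [-0.9997, 0.0195, -0.0115, -0.0205], [-0.009, 0.1239, 0.9923, 1.4465], [0.0, 0.0, 0.0, 1.0]]}
side {'camera_matrix': [[360.2768, 0.0, 254.9667], [0.0, 360.2768, 187.1394], [0.0, 0.0, 1.0]], 'extrinsics': [[-0.993, 0.0668, -0.097, 0.4741], [-0.1178, -0.5426, 0.8317, 0.9236], [0.0029, 0.8373, 0.5467, 0.6677], [0.0, 0.0, 0.0, 1.0]]}
{'clock': 0.1, 'qpos': [-1.2194, 0.3536, 1.634, 0.0, 1.1552, -0.0024], 'qd': [0.0012, -0.0021, -0.0002, 0.0018, -0.0014, 0.0002], 'joint_torque': [-0.0012, -59.4909, -33.4931, 0.0698, 0.0183, -0.0], 'tool_pos': [0.2164, -0.5859, 0.2139], 'tcp_rot': [[0.9381, 0.3464, -0.0004], [0.3464, -0.9381, 0.0012], [0.0, -0.0013, -1.0]], 'force': [0.7364, -0.0491, -0.1643], 'wrist_torque': [-0.0389, -0.0412, -0.0248], 'width': 0.0915}
```

View pics/top0.png

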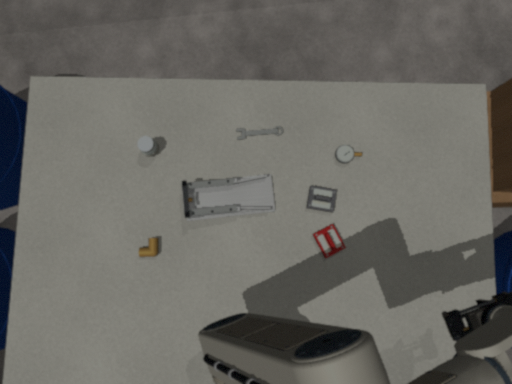

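View pics/side0.png

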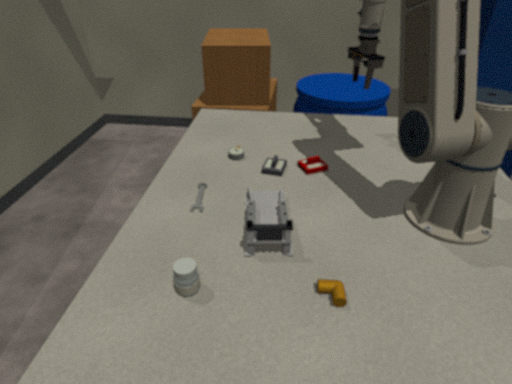

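The top view shows the grey cassette at (322,198), and its red look-alike at (329,240), which I leave alone. The ramp's lower edge is at (273,192) and its stop bar at (187,198). The bystanders are the gauge (347,154), spanner (260,131), jar (148,145) and elbow (150,248).

```bash
cat > h.py <<'E'
from plant import arm, eyes, workorder
import cv2, numpy as np
def ray(n,u,v):
    c=eyes.camera_info(n);K=np.array(c["camera_matrix"]);E=np.array(c["extrinsics"])
    d=np.linalg.inv(K)@[u,v,1]; d=E[:3,:3]@[d[0],-d[1],-d[2]]; return E[:3,3],d
def onz(n,u,v,z):
    o,d=ray(n,u,v); return o+d*(z-o[2])/d[2]
def onplane(n,u,v,p,nrm):
    o,d=ray(n,u,v); return o+d*(np.dot(np.subtract(p,o),nrm)/np.dot(d,nrm))
def pix(n,p):
    c=eyes.camera_info(n);K=np.array(c["camera_matrix"]);E=np.array(c["extrinsics"])
    q=E[:3,:3].T@(np.array(p)-E[:3,3]); q=K@[q[0],-q[1],-q[2]]; return q[:2]/q[2]
E
python3 - <<'E'
from h import *
im=cv2.imread("pics/top0.png")
c=im[165:265,175:350]; cv2.imwrite("pics/crop0.png",cv2.resize(c,None,fx=4.5,fy=4.5,interpolation=cv2.INTER_CUBIC))
for u,v in((322,198),(273,192),(187,198)): print(onz("top",u,v,0.02).round(3))
# cassette mask: dark pixels
g=cv2.cvtColor(im,cv2.COLOR_BGR2GRAY)[180:218,300:345]
print("bg",np.median(g)); m=(g<120).astype(np.uint8)
cs,_=cv2.findContours(m,cv2.RETR_EXTERNAL,cv2.CHAIN_APPROX_NONE); k=max(cs,key=cv2.contourArea)
r=cv2.minAreaRect(k); b=cv2.boxPoints(r)+[300,180]; print(r,b)
P=np.array([onz("top",u,v,0.018)for u,v in b]); print(P.round(4),P.mean(0),np.linalg.norm(P[1]-P[0]),np.linalg.norm(P[2]-P[1]))
E
```

```text
[ 0.537 -0.227  0.02 ]
[ 0.554 -0.063  0.02 ]
[0.528 0.223 0.02 ]
bg 123.0
((21.09600067138672, 19.472002029418945), (30.768299102783203, 28.621675491333008), 10.30484676361084) [[303.39999771 210.80000496]
 [308.52000046 182.63999891]
 [338.79200363 188.1439991 ]
 [333.67200089 216.30400467]]
[[ 0.4929 -0.1654  0.018 ]
 [ 0.5878 -0.1819  0.018 ]
 [ 0.5711 -0.283   0.018 ]
 [ 0.4767 -0.2658  0.018 ]] [ 0.53213248 -0.22400939  0.018     ] 0.0962256808158453 0.1024851593286764
```

View pics/crop0.png

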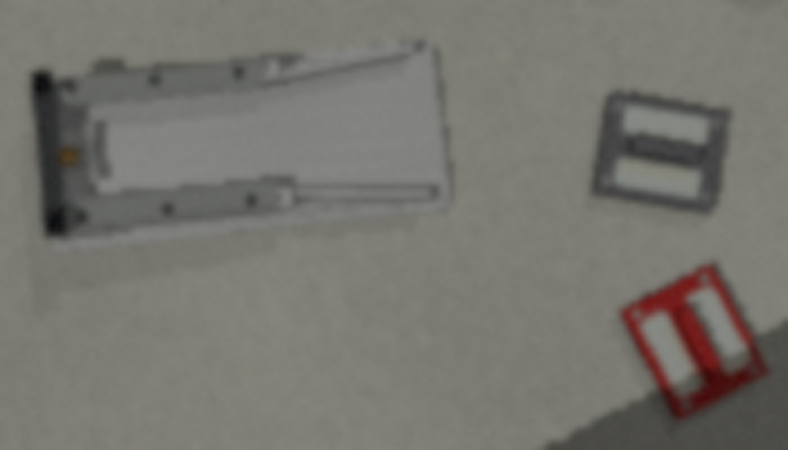

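```bash
python3 - <<'E'
from h import *
f=lambda x,y:((x+.5)/4.5-.5+175,(y+.5)/4.5-.5+165)
C=np.array([onz("top",*f(*p),z) for p,z in (((610,92),.022),((730,110),.022),((712,212),.022),((592,192),.022))])
print("cass",C.round(4),C.mean(0).round(4),[np.linalg.norm(C[i]-C[i-1]).round(4) for i in range(4)])
d=(C[1]+C[2]-C[0]-C[3]); print("ang",np.degrees(np.arctan2(d[1],d[0])), )
e=(C[0]+C[1]-C[2]-C[3]); print("ang side",np.degrees(np.arctan2(e[1],e[0])))
R=np.array([onz("top",*f(*p),.046) for p in ((624,143),(706,152))]);print("rib",R.round(4),R.mean(0).round(4),np.linalg.norm(R[1]-R[0]),np.degrees(np.arctan2(*(R[1]-R[0])[1::-1])))
L=np.array([onz("top",*f(*p),.012) for p in ((436,44),(449,206))]);print("low",L.round(4),L.mean(0).round(4),np.linalg.norm(L[1]-L[0]))
zt=.012+.3*np.sin(np.radians(8))
T=np.array([onz("top",*f(*p),z) for p,z in (((40,72),zt+.03),((55,235),zt+.03))]);print("top",T.round(4),T.mean(0).round(4),np.linalg.norm(T[1]-T[0]))
h=np.radians(8)
o=L.mean(0)
for name,a,b,x,z in (("lipouter ends at throat",(268,56),(293,208),.130,.0285),("guide tips",(423,43),(437,191),.02,.024),("lip inner",(268,82),(293,182),.13,.0285)):
    zz=.012+x*np.sin(h)+z*np.cos(h)
    A=onz("top",*f(*a),zz);B=onz("top",*f(*b),zz);print(name,A.round(4),B.round(4),((A+B)/2).round(4),np.linalg.norm(A-B).round(4))
im=cv2.imread("pics/side0.png")
c=im[130:260,225:335]; cv2.imwrite("pics/crop1.png",cv2.resize(c,None,fx=4.5,fy=4.5,interpolation=cv2.INTER_CUBIC))
E
```

```text
cass [[ 0.5791 -0.187   0.022 ]
 [ 0.5674 -0.2757  0.022 ]
 [ 0.4915 -0.2623  0.022 ]
 [ 0.5045 -0.1741  0.022 ]] [ 0.5357 -0.2248  0.022 ] [np.float64(0.0757), np.float64(0.0896), np.float64(0.0771), np.float64(0.0892)]
ang -97.94304504279545
ang side -9.911508669067649
rib [[ 0.5387 -0.1945  0.046 ]
 [ 0.5333 -0.254   0.046 ]] [ 0.536  -0.2242  0.046 ] 0.05972063543118875 -95.18478746820229
low [[ 0.6143 -0.0577  0.012 ]
 [ 0.4928 -0.0693  0.012 ]] [ 0.5536 -0.0635  0.012 ] 0.12200395057497278
top [[0.5771 0.2258 0.0838]
 [0.4613 0.2104 0.0838]] [0.5192 0.2181 0.0838] 0.11680928277677415
lipouter ends at throat [0.5957 0.0652 0.0583] [0.4856 0.0443 0.0583] [0.5407 0.0548 0.0583] 0.112
guide tips [ 0.6106 -0.0474  0.0385] [ 0.5016 -0.0594  0.0385] [ 0.5561 -0.0534  0.0385] 0.1097
lip inner [0.5766 0.0647 0.0583] [0.5044 0.0448 0.0583] [0.5405 0.0548 0.0583] 0.075
```

View pics/crop1.png

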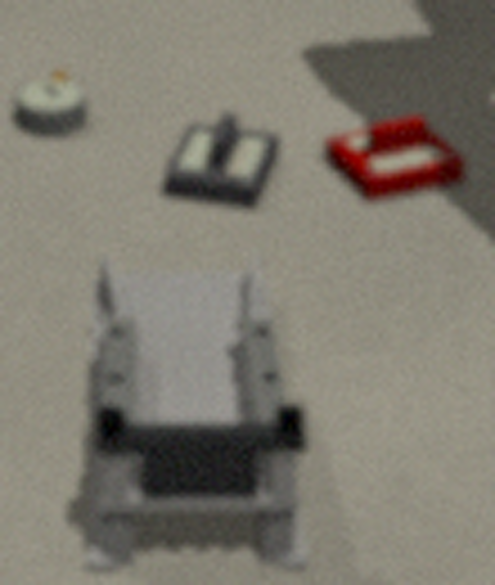

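The corner crop gives a cassette 90 x 76 mm, as specified, centred near (0.536,-0.2245) with its rib at about 82°. The dark one is the grey cassette and the red one is not meant. Next I check the ramp line against the side view and work out the first reach.

```bash
cat >> h.py <<'E'
from scipy.spatial.transform import Rotation as Ro
def Rt(yaw,pitch):  # tool x along heading rising at pitch, z into the surface (deg)
    a,p=np.radians([yaw,pitch]); x=np.array([np.cos(a)*np.cos(p),np.sin(a)*np.cos(p),np.sin(p)])
    y=np.cross([0,0,-1],x); y/=np.linalg.norm(y); return np.c_[x,y,np.cross(x,y)]
def go(p,R):
    s=arm.state(); T=np.array(s["tcp_rot"])
    print("t",s["clock"],"pos",np.round(s["tool_pos"],4),"F",np.round(s["force"],2),"w",round(s["width"],4))
    print("shift mm (tool now)",(T.T@(np.array(p)-s["tool_pos"])*1e3).round(1),"shift if turned first",(R.T@(np.array(p)-s["tool_pos"])*1e3).round(1),"turn",Ro.from_matrix(T.T@R).as_rotvec().round(4))
E
python3 - <<'E'
from h import *
f=lambda x,y:((x+.5)/4.5-.5+225,(y+.5)/4.5-.5+130)
h=np.radians(8)
for name,a,b,x,z in (("tips",(104,260),(254,260),.02,.024),("lip starts inner",(135,325),(237,340),.13,.0285),("lip outer",(100,325),(272,325),.13,.0285),("bar",(98,425),(303,425),.29,.03)):
    zz=.012+x*np.sin(h)+z*np.cos(h)
    A=onz("side",*f(*a),zz);B=onz("side",*f(*b),zz);print(name,A.round(4),B.round(4),((A+B)/2).round(4),np.linalg.norm(A-B).round(4))
A=[onz("side",*f(*p),.022) for p in ((187,122),(280,130),(262,190),(167,180))]
print(np.round(A,4),np.mean(A,0).round(4)); print(onz("side",*f(228,116),.046))
go([.536,-.2245,.10],Rt(82,0))
E
```

```text
tips [ 0.6085 -0.0292  0.0385] [ 0.503  -0.0422  0.0385] [ 0.5557 -0.0357  0.0385] 0.1064
lip starts inner [0.5741 0.0745 0.0583] [0.5075 0.0829 0.0583] [0.5408 0.0787 0.0583] 0.0672
lip outer [0.5966 0.0772 0.0583] [0.4861 0.0636 0.0583] [0.5413 0.0704 0.0583] 0.1113
bar [0.5795 0.2077 0.0821] [0.4632 0.1935 0.0821] [0.5214 0.2006 0.0821] 0.1171
[[ 0.5715 -0.2719  0.022 ]
 [ 0.4936 -0.2675  0.022 ]
 [ 0.5033 -0.1681  0.022 ]
 [ 0.5783 -0.1744  0.022 ]] [ 0.5367 -0.2204  0.022 ]
[ 0.53583247 -0.24169748  0.046     ]
t 0.1 pos [ 0.2164 -0.5859  0.2139] F [ 0.74 -0.05 -0.16] w 0.0915
shift mm (tool now) [ 425.  -228.1  114.2] shift if turned first [402.3 266.2 113.9] turn [-1.1000e-03 -7.0000e-04 -1.0774e+00]
```

Emit:
apply_moves(series=[[[0, 0, 0, 0, 0, 0, -0.18], [0, 0, 0, 0, 0, 0, -0.18], [0, 0, 0, 0, 0, 0, -0.18], [0, 0, 0, 0, 0, 0, -0.18], [0, 0, 0, 0, 0, 0, -0.18], [0, 0, 0, 0, 0, 0, -0.18], [0, 50, 33, 10, 0, 0, 0], [0, 50, 33, 10, 0, 0, 0], [0, 50, 33, 10, 0, 0, 0], [0, 50, 33, 10, 0, 0, 0]]])

```text
clock: 1.35
tool_pos: [0.3755, -0.4046, 0.1741]
tcp_rot: [[0.137, 0.991, -0.0], [0.991, -0.137, 0.0], [0.0, -0.0, -1.0]]
force: [0.2, -0.5, -0.1]
width: 0.0462
```

Emit:
apply_moves(series=[[[0, 50, 33, 15, 0, 0, 0], [0, 50, 33, 15, 0, 0, 0], [0, 50, 33, 15, 0, 0, 0], [0, 40, 28, 15, 0, 0, 0], [0, 12, 6, 10, 0, 0, 0], [0, 0, 0, 4, 0, 0, 0], [0, 0, 0, 0, 0, 0, 0], [0, 0, 0, 0, 0, 0, 0], [0, 0, 0, 0, 0, 0, 0], [0, 0, 0, 0, 0, 0, 0]]])

```text
clock: 2.6
tool_pos: [0.5339, -0.2248, 0.1009]
tcp_rot: [[0.137, 0.991, 0.001], [0.991, -0.137, -0.0], [-0.0, 0.001, -1.0]]
force: [-0.3, 0.2, 0.0]
width: 0.046
```

```bash
python3 - <<'E'
from h import *
go([.536,-.2245,.027],Rt(82,0))
a=eyes.capture("top")[165:245,270:370]; b=eyes.capture("side")[110:190,225:325]
i=np.hstack([a,b])[:,:,::-1]; cv2.imwrite("pics/c2.png",cv2.resize(i,None,fx=4,fy=4,interpolation=cv2.INTER_CUBIC))
E
```

```text
t 2.6 pos [ 0.5339 -0.2248  0.1009] F [-0.29  0.16  0.03] w 0.046
shift mm (tool now) [ 0.6  2.  73.9] shift if turned first [ 0.6  2.1 73.9] turn [0.0006 0.0002 0.0019]
```

View pics/c2.png

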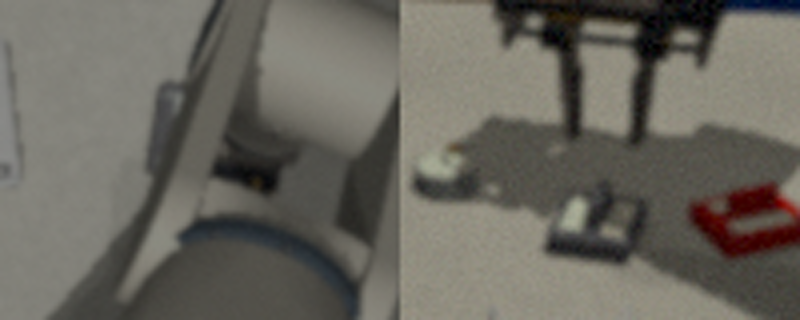

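The arm hides the cassette in the top view. In the side view the fingertips at crop (573,138) and (637,140) straddle the rib at (603,190), clear of the gauge and the red one. I descend and close.

Emit:
apply_moves(series=[[[0, 0, 2, 20, 0, 0, 0], [0, 0, 0, 20, 0, 0, 0], [0, 0, 0, 20, 0, 0, 0], [0, 0, 0, 10, 0, 0, 0], [0, 0, 0, 4, 0, 0, 0], [0, 0, 0, 0, 0, 0, 0], [-1, 0, 0, 0, 0, 0, 0], [-1, 0, 0, 0, 0, 0, 0], [-1, 0, 0, 0, 0, 0, 0], [-1, 0, 0, 0, 0, 0, 0]]], squeeze=25)

```text
clock: 3.95
tool_pos: [0.5364, -0.2247, 0.0269]
tcp_rot: [[0.137, 0.991, 0.001], [0.991, -0.137, -0.0], [-0.0, 0.001, -1.0]]
force: [1.4, -0.2, 1.1]
width: 0.0115
```

Emit:
apply_moves(series=[[[-1, 0, 0, 0, 0, 0, 0], [-1, 0, 0, 0, 0, 0, 0], [-1, 0, 0, 0, 0, 0, 0], [-1, 0, 0, -5, 0, 0, 0], [-1, 0, 0, -15, 0, 0, 0], [-1, 0, 0, -20, 0, 0, 0], [-1, 0, 0, -25, 0, 0, 0], [-1, 0, 0, -20, 0, 0, 0], [-1, 0, 0, 0, 0, 0, 0], [-1, 0, 0, 0, 0, 0, 0]]])

```text
clock: 5.2
tool_pos: [0.5353, -0.2243, 0.1111]
tcp_rot: [[0.137, 0.991, -0.001], [0.991, -0.137, 0.0], [0.0, -0.001, -1.0]]
force: [-0.4, 0.6, -4.4]
width: 0.0119
```

```bash
python3 - <<'E'
from h import *
h=np.radians(8); R=Rt(97.4,8); hd=R[:,0]; n=-R[:,2]
o=np.array([.5558,-.0650,.012]); # bed origin estimate on fitted centre line
p=o+.050*hd+n*.027
print("release TCP",p.round(4)); go(p+n*.05,R); go(p,R)
a=eyes.capture("top")[165:245,270:370]; b=eyes.capture("side")[110:190,225:325]
i=np.hstack([a,b])[:,:,::-1]; cv2.imwrite("pics/c3.png",cv2.resize(i,None,fx=4,fy=4,interpolation=cv2.INTER_CUBIC))
E
```

```text
release TCP [ 0.5499 -0.0196  0.0457]
t 5.2 pos [ 0.5353 -0.2243  0.1111] F [-0.4   0.61 -4.41] w 0.0119
shift mm (tool now) [198.  -11.6  15.9] shift if turned first [190.   40.9  42.7] turn [ 0.0176  0.1384 -0.2657]
t 5.2 pos [ 0.5353 -0.2243  0.1111] F [-0.4   0.61 -4.41] w 0.0119
shift mm (tool now) [204.7 -13.4  65.5] shift if turned first [190.   40.9  92.7] turn [ 0.0176  0.1384 -0.2657]
```

View pics/c3.png

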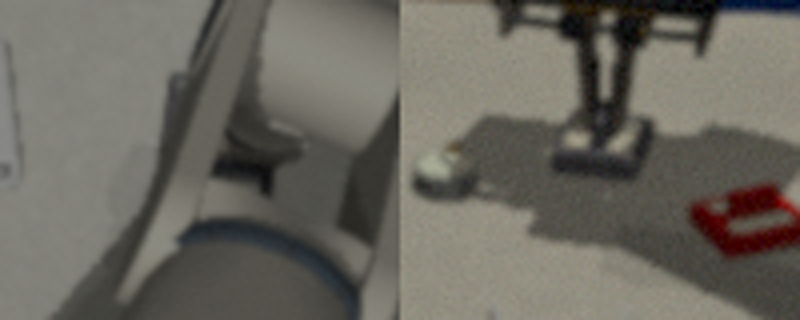

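The side view shows the cassette hanging level in the fingers, at crop (603,150). The 4.4 N load means about 0.45 kg. I carry it above the open part of the ramp, tilted 8°.

Emit:
apply_moves(series=[[[-1, 0, 0, 0, 0.006, 0.046, -0.089], [-1, 0, 0, 0, 0.006, 0.046, -0.089], [-1, 0, 0, 0, 0.006, 0.046, -0.088], [-1, 20, 5, 0, 0, 0, 0], [-1, 40, 9, 6, 0, 0, 0], [-1, 45, 9, 12, 0, 0, 0], [-1, 45, 9, 12, 0, 0, 0], [-1, 30, 6, 8, 0, 0, 0], [-1, 10, 3, 5, 0, 0, 0], [-1, 0, 0, 0, 0, 0, 0]]])

```text
clock: 6.55
tool_pos: [0.5511, -0.0259, 0.0949]
tcp_rot: [[-0.129, 0.992, -0.018], [0.982, 0.13, 0.137], [0.138, -0.0, -0.99]]
force: [-0.9, -0.7, -4.8]
width: 0.0117
```

```bash
python3 - <<'E'
from h import *
R=Rt(97.4,8)
go([ 0.5499,-0.0196,0.0457],R)
a=eyes.capture("top")[145:235,170:300]; b=eyes.capture("side")[130:220,220:350]
i=np.hstack([a,b])[:,:,::-1]; cv2.imwrite("pics/c4.png",cv2.resize(i,None,fx=3,fy=3,interpolation=cv2.INTER_CUBIC))
E
```

```text
t 6.55 pos [ 0.5511 -0.0259  0.0949] F [-0.89 -0.69 -4.83] w 0.0117
shift mm (tool now) [-0.5 -0.4 49.6] shift if turned first [-0.5 -0.4 49.6] turn [-0.0005  0.0011  0.0012]
```

View pics/c4.png

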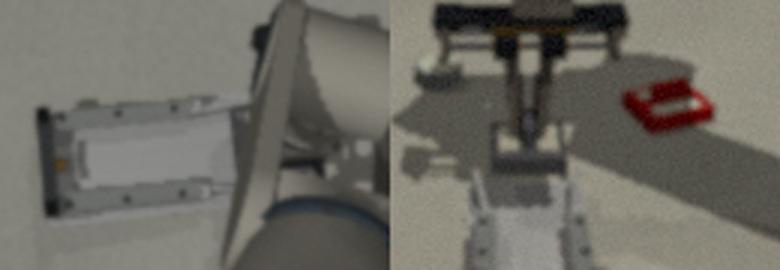

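The side crop shows the cassette (492–566, middle 529) lined up between the guide tips (about 475 and 573). I lower it along the bed normal.

Emit:
apply_moves(series=[[[-1, 0, 0, 10, 0, 0, 0], [-1, 0, 0, 12, 0, 0, 0], [-1, 0, 0, 10, 0, 0, 0], [-1, 0, 0, 8, 0, 0, 0], [-1, 0, 0, 4, 0, 0, 0], [-1, 0, 0, 1, 0, 0, 0], [-1, 0, 0, 1, 0, 0, 0], [-1, 0, 0, 1, 0, 0, 0], [-1, 0, 0, 0, 0, 0, 0], [-1, 0, 0, 0, 0, 0, 0]]])

```text
clock: 7.9
tool_pos: [0.5508, -0.0203, 0.0489]
tcp_rot: [[-0.128, 0.992, -0.017], [0.982, 0.129, 0.137], [0.138, 0.001, -0.99]]
force: [0.3, -0.7, -6.6]
width: 0.0116
```

Emit:
apply_moves(series=[[[-1, 0, 0, 1, 0, 0, 0], [-1, 0, 0, 1, 0, 0, 0], [-1, 0, 0, 0.5, 0, 0, 0], [-1, 0, 0, 0.5, 0, 0, 0], [-1, 0, 0, 0, 0, 0, 0], [-1, 0, 0, 0, 0, 0, 0], [-1, 0, 0, 0, 0, 0, 0], [-1, 0, 0, 0, 0, 0, 0], [-1, 0, 0, 0, 0, 0, 0], [-1, 0, 0, 0, 0, 0, 0]]])

```text
clock: 9.15
tool_pos: [0.5507, -0.0199, 0.0458]
tcp_rot: [[-0.128, 0.992, -0.017], [0.982, 0.129, 0.137], [0.138, 0.0, -0.99]]
force: [-0.1, 0.4, -5.4]
width: 0.0116
```

Emit:
apply_moves(series=[[[-1, 0, 0, 0.5, 0, 0, 0], [-1, 0, 0, 0.5, 0, 0, 0], [-1, 0, 0, 0.5, 0, 0, 0], [-1, 0, 0, 0, 0, 0, 0], [-1, 0, 0, 0, 0, 0, 0], [-1, 0, 0, 0, 0, 0, 0], [-1, 0, 0, 0, 0, 0, 0], [-1, 0, 0, 0, 0, 0, 0], [-1, 0, 0, 0, 0, 0, 0], [-1, 0, 0, 0, 0, 0, 0]]])

```text
clock: 10.4
tool_pos: [0.5508, -0.02, 0.0453]
tcp_rot: [[-0.128, 0.992, -0.017], [0.982, 0.129, 0.137], [0.138, 0.001, -0.99]]
force: [-3.6, -3.8, 8.3]
width: 0.0116
```

Contact: the force rose by about 13 N at the expected height. I back off a little and let go with a small opening.

Emit:
apply_moves(series=[[[-1, 0, 0, -0.5, 0, 0, 0], [-1, 0, 0, 0, 0, 0, 0], [-0.35, 0, 0, 0, 0, 0, 0], [-0.35, 0, 0, 0, 0, 0, 0], [-0.35, 0, 0, 0, 0, 0, 0], [-0.35, 0, 0, 0, 0, 0, 0], [-0.35, 0, 0, -10, 0, 0, 0], [-0.35, 0, 0, -20, 0, 0, 0], [-0.35, 0, 0, -30, 0, 0, 0], [-0.35, 0, 0, -20, 0, 0, 0]]])

```text
clock: 11.65
tool_pos: [0.5526, -0.031, 0.126]
tcp_rot: [[-0.128, 0.992, -0.016], [0.982, 0.129, 0.137], [0.138, 0.002, -0.99]]
force: [0.8, 0.5, 0.9]
width: 0.0299
```

Emit:
apply_moves(series=[[[-1, -60, 0, 0, 0, 0, 0], [-1, -60, 0, 0, 0, 0, 0], [-1, 0, 0, 0, 0, 0, 0], [-1, 0, 0, 0, 0, 0, 0], [-1, 0, 0, 0, 0, 0, 0], [-1, 0, 0, 0, 0, 0, 0], [-1, 0, 0, 0, 0, 0, 0], [-1, 0, 0, 0, 0, 0, 0], [-1, 0, 0, 0, 0, 0, 0], [-1, 0, 0, 0, 0, 0, 0]]])

```text
clock: 12.9
tool_pos: [0.5674, -0.1486, 0.1074]
tcp_rot: [[-0.128, 0.992, -0.017], [0.982, 0.129, 0.137], [0.138, 0.0, -0.99]]
force: [0.2, -0.4, 0.3]
width: 0.0001
```

```bash
python3 - <<'E'
from h import *
R=Rt(97.4,8)
go([ 0.5499,-0.0196,0.0457],R)
a=eyes.capture("top")[145:235,170:300]; b=eyes.capture("side")[130:220,220:350]
i=np.vstack([np.hstack([a,b])])[:,:,::-1]; cv2.imwrite("pics/c5.png",cv2.resize(i,None,fx=3,fy=3,interpolation=cv2.INTER_CUBIC))
E
```

```text
t 12.9 pos [ 0.5674 -0.1486  0.1074] F [ 0.2  -0.38  0.25] w 0.0001
shift mm (tool now) [120.4  -0.7  79.1] shift if turned first [120.3  -0.7  79.2] turn [0.0003 0.0009 0.0003]
```

View pics/c5.png

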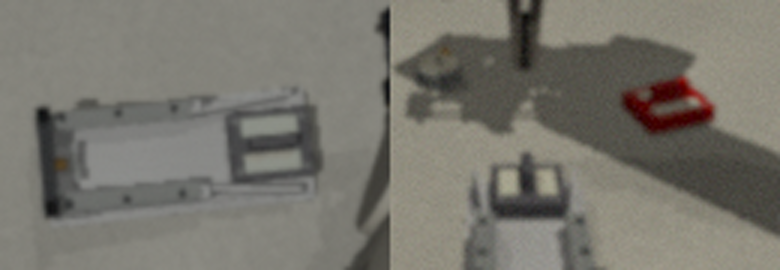

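```bash
python3 - <<'E'
from h import *
R=Rt(97.4,8); hd,n=R[:,0],-R[:,2]; o=np.array([.5558,-.0650,.012])
f=lambda x,y:((x+.5)/3-.5+170,(y+.5)/3-.5+145)
P=[onplane("top",*f(*p),o+n*.022,n) for p in ((227,112),(316,104),(322,174),(230,183))]
for p in P: print("cass",((p-o)@hd).round(4),((p-o)@R[:,1]).round(4))
g=lambda x,y:((x+.5)/4.5-.5+175,(y+.5)/4.5-.5+165)
for p in ((436,44),(449,206)): q=onplane("top",*g(*p),o,n);print("edge",((q-o)@hd).round(4),((q-o)@R[:,1]).round(4))
p=np.mean(P,0);print("mid",((p-o)@hd).round(4),((p-o)@R[:,1]).round(4))
# pushing start: behind the cassette, tip 8mm above bed
go(o-.045*hd+n*.010+R[:,1]*0,R)
E
```

```text
cass 0.0936 0.0378
cass -0.0059 0.0379
cass -0.0036 -0.0401
cass 0.0987 -0.0402
edge -0.0003 0.059
edge 0.004 -0.063
mid 0.0457 -0.0012
t 13.0 pos [ 0.5674 -0.1486  0.1074] F [-0.12  0.81  0.54] w 0.0005
shift mm (tool now) [25.4 -0.8 96.2] shift if turned first [25.3 -0.7 96.2] turn [0.0004 0.0008 0.0002]
```

Measured on the ramp, its middle is about 46 mm up and 1 mm off centre, flat and let go, so step 1 is met. I bring the shut fingers down behind it, tips 6 mm above the bed plane.

Emit:
apply_moves(series=[[[-1, 10, 0, 20, 0, 0, 0], [-1, 10, 0, 30, 0, 0, 0], [-1, 5, -1, 30, 0, 0, 0], [-1, 0, 0, 15, 0, 0, 0], [-1, 0, 0, 5, 0, 0, 0], [-1, 0, 0, 0, 0, 0, 0], [-1, 10, 0, 0, 0, 0, 0], [-1, 10, 0, 0, 0, 0, 0], [-1, 3, 0, 0, 0, 0, 0], [-1, 0, 0, 0, 0, 0, 0]]])

```text
clock: 14.25
tool_pos: [0.5587, -0.0875, 0.0153]
tcp_rot: [[-0.129, 0.992, -0.017], [0.982, 0.13, 0.137], [0.138, 0.001, -0.99]]
force: [-0.4, 0.5, -0.3]
width: 0.0005
```

Emit:
apply_moves(series=[[[-1, 2, 0, 0, 0, 0, 0], [-1, 2, 0, 0, 0, 0, 0], [-1, 2, 0, 0, 0, 0, 0], [-1, 2, 0, 0, 0, 0, 0], [-1, 2, 0, 0, 0, 0, 0], [-1, 2, 0, 0, 0, 0, 0], [-1, 2, 0, 0, 0, 0, 0], [-1, 2, 0, 0, 0, 0, 0], [-1, 2, 0, 0, 0, 0, 0], [-1, 2, 0, 0, 0, 0, 0]]])

```text
clock: 15.5
tool_pos: [0.5561, -0.0684, 0.0178]
tcp_rot: [[-0.128, 0.992, -0.017], [0.982, 0.129, 0.137], [0.138, 0.001, -0.99]]
force: [0.8, -3.8, -0.9]
width: 0.0003
```

```bash
cat >> h.py <<'E'
RB=Rt(97.4,8); O=np.array([.5558,-.0650,.012])
def st():
    s=arm.state(); F=np.array(s["force"]); print("t",round(s["clock"],2),"bed xyz mm",((np.array(s["tool_pos"])-O)@(RB*[1,1,-1])*1e3).round(2),"F bed",(F@(RB*[1,1,-1])).round(2))
E
python3 -c "
from h import *
st()"
```

```text
t 15.5 bed xyz mm [-2.55 -0.16  6.21] F bed [-3.98  0.31 -0.33]
```

Sliding contact at about 4 N. I push up gently to well short of the earliest plunger position, checking on the way.

Emit:
apply_moves(series=[[[-1, 3, 0, 0, 0, 0, 0], [-1, 4, 0, 0, 0, 0, 0], [-1, 4, 0, 0, 0, 0, 0], [-1, 4, 0, 0, 0, 0, 0], [-1, 4, 0, 0, 0, 0, 0], [-1, 4, 0, 0, 0, 0, 0], [-1, 4, 0, 0, 0, 0, 0], [-1, 4, 0, 0, 0, 0, 0], [-1, 4, 0, 0, 0, 0, 0], [-1, 4, 0, 0, 0, 0, 0]]])

```text
clock: 16.75
tool_pos: [0.551, -0.0297, 0.0233]
tcp_rot: [[-0.128, 0.992, -0.017], [0.982, 0.129, 0.137], [0.138, 0.001, -0.99]]
force: [0.2, -3.5, 0.3]
width: 0.0006
```

```bash
python3 -c "
from h import *
st()"
```

```text
t 16.75 bed xyz mm [36.84 -0.18  6.18] F bed [-3.39 -0.2   0.81]
```

Emit:
apply_moves(series=[[[-1, 4, 0, 0, 0, 0, 0], [-1, 4, 0, 0, 0, 0, 0], [-1, 4, 0, 0, 0, 0, 0], [-1, 4, 0, 0, 0, 0, 0], [-1, 4, 0, 0, 0, 0, 0], [-1, 4, 0, 0, 0, 0, 0], [-1, 4, 0, 0, 0, 0, 0], [-1, 4, 0, 0, 0, 0, 0], [-1, 4, 0, 0, 0, 0, 0], [-1, 4, 0, 0, 0, 0, 0]]])

```text
clock: 18.0
tool_pos: [0.5459, 0.0096, 0.0288]
tcp_rot: [[-0.128, 0.992, -0.017], [0.982, 0.129, 0.137], [0.138, 0.0, -0.99]]
force: [0.1, -4.8, 2.0]
width: 0.0005
```

Emit:
apply_moves(series=[[[-1, 3, 0, 0, 0, 0, 0], [-1, 2, 0, 0, 0, 0, 0], [-1, 2, 0, 0, 0, 0, 0], [-1, 2, 0, 0, 0, 0, 0], [-1, 2, 0, 0, 0, 0, 0], [-1, 2, 0, 0, 0, 0, 0], [-1, 1, 0, 0, 0, 0, 0], [-1, 0, 0, 0, 0, 0, 0], [-1, 0, 0, 0, 0, 0, 0], [-1, 0, 0, 0, 0, 0, 0]]])

```text
clock: 19.25
tool_pos: [0.5441, 0.0233, 0.0307]
tcp_rot: [[-0.128, 0.992, -0.017], [0.982, 0.129, 0.137], [0.139, 0.0, -0.99]]
force: [0.6, -3.5, 1.9]
width: 0.0004
```

```bash
python3 - <<'E'
from h import *
st()
a=eyes.capture("top")[145:235,170:300]; b=eyes.capture("side")[150:240,220:350]
i=np.vstack([np.hstack([a,b])])[:,:,::-1]; cv2.imwrite("pics/c6.png",cv2.resize(i,None,fx=3,fy=3,interpolation=cv2.INTER_CUBIC))
E
```

```text
t 19.25 bed xyz mm [90.83 -0.25  6.09] F bed [-3.24  0.18  2.38]
```

View pics/c6.png

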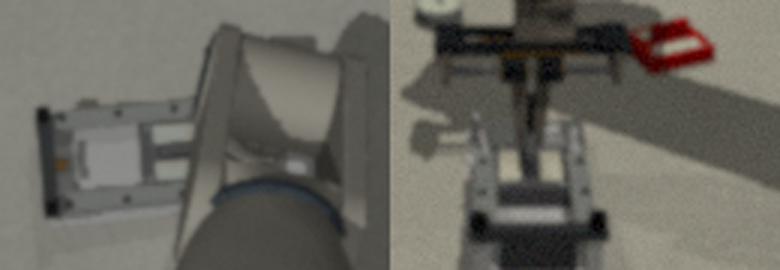

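The top crop shows the cassette squarely under the lips, front edge at x≈142, with the pad's dark line at x≈80–90. I estimate the gap.

```bash
python3 - <<'E'
from h import *
f=lambda x,y:((x+.5)/3-.5+170,(y+.5)/3-.5+145)
n=-RB[:,2]
for p,z in (((142,153),.022),((90,157),.015),((80,157),.015),((40,160),.03)):
    q=onplane("top",*f(*p),O+n*z,n)-O; print(p,(q@RB[:,0]).round(4))
st()
E
```

```text
(142, 153) 0.1905
(90, 157) 0.2463
(80, 157) 0.2569
(40, 160) 0.2993
t 19.35 bed xyz mm [90.82 -0.28  6.06] F bed [-3.03 -0.82  1.74]
```

Emit:
apply_moves(series=[[[-1, 3, 0, 0, 0, 0, 0], [-1, 3, 0, 0, 0, 0, 0], [-1, 3, 0, 0, 0, 0, 0], [-1, 3, 0, 0, 0, 0, 0], [-1, 3, 0, 0, 0, 0, 0], [-1, 3, 0, 0, 0, 0, 0], [-1, 3, 0, 0, 0, 0, 0], [-1, 3, 0, 0, 0, 0, 0], [-1, 1, 0, 0, 0, 0, 0], [-1, 0, 0, 0, 0, 0, 0]]])

```text
clock: 20.6
tool_pos: [0.5408, 0.0477, 0.0341]
tcp_rot: [[-0.128, 0.992, -0.018], [0.982, 0.129, 0.137], [0.138, 0.0, -0.99]]
force: [0.7, -4.7, 2.3]
width: 0.0008
```

Emit:
apply_moves(series=[[[-1, 2, 0, 0, 0, 0, 0], [-1, 2, 0, 0, 0, 0, 0], [-1, 2, 0, 0, 0, 0, 0], [-1, 2, 0, 0, 0, 0, 0], [-1, 2, 0, 0, 0, 0, 0], [-1, 2, 0, 0, 0, 0, 0], [-1, 2, 0, 0, 0, 0, 0], [-1, 0, 0, 0, 0, 0, 0], [-1, 0, 0, 0, 0, 0, 0], [-1, 0, 0, 0, 0, 0, 0]]])

```text
clock: 21.85
tool_pos: [0.539, 0.0615, 0.036]
tcp_rot: [[-0.128, 0.992, -0.018], [0.982, 0.129, 0.137], [0.138, 0.0, -0.99]]
force: [0.7, -2.5, 2.0]
width: 0.0005
```

```bash
python3 -c "
from h import *
st()"
```

```text
t 21.85 bed xyz mm [129.67  -0.36   6.04] F bed [-2.28  0.35  2.39]
```

Emit:
apply_moves(series=[[[-1, 1, 0, 0, 0, 0, 0], [-1, 1, 0, 0, 0, 0, 0], [-1, 1, 0, 0, 0, 0, 0], [-1, 1, 0, 0, 0, 0, 0], [-1, 1, 0, 0, 0, 0, 0], [-1, 1, 0, 0, 0, 0, 0], [-1, 0, 0, 0, 0, 0, 0], [-1, 0, 0, 0, 0, 0, 0], [-1, 0, 0, 0, 0, 0, 0], [-1, 0, 0, 0, 0, 0, 0]]])

```text
clock: 23.1
tool_pos: [0.5384, 0.0672, 0.0369]
tcp_rot: [[-0.128, 0.992, -0.017], [0.982, 0.129, 0.137], [0.138, 0.0, -0.99]]
force: [0.1, -4.6, 1.9]
width: 0.0003
```

Emit:
apply_moves(series=[[[-1, 1, 0, 0, 0, 0, 0], [-1, 1, 0, 0, 0, 0, 0], [-1, 1, 0, 0, 0, 0, 0], [-1, 1, 0, 0, 0, 0, 0], [-1, 0, 0, 0, 0, 0, 0], [-1, 0, 0, 0, 0, 0, 0], [-1, 0, 0, 0, 0, 0, 0], [-1, 0, 0, 0, 0, 0, 0], [-1, 0, 0, 0, 0, 0, 0], [-1, 0, 0, 0, 0, 0, 0]]])

```text
clock: 24.35
tool_pos: [0.5378, 0.0713, 0.0374]
tcp_rot: [[-0.128, 0.992, -0.017], [0.982, 0.129, 0.137], [0.138, 0.0, -0.99]]
force: [1.3, -5.7, 1.9]
width: 0.0007
```

```bash
python3 -c "
from h import *
st()"
```

```text
t 24.35 bed xyz mm [139.64  -0.3    6.04] F bed [-5.47  0.52  2.72]
```

Emit:
apply_moves(series=[[[-1, 1, 0, 0, 0, 0, 0], [-1, 1, 0, 0, 0, 0, 0], [-1, 0, 0, 0, 0, 0, 0], [-1, 0, 0, 0, 0, 0, 0], [-1, 0, 0, 0, 0, 0, 0], [-1, 0, 0, 0, 0, 0, 0], [-1, 0, 0, 0, 0, 0, 0], [-1, 0, 0, 0, 0, 0, 0], [-1, 0, 0, 0, 0, 0, 0], [-1, 0, 0, 0, 0, 0, 0]]])

```text
clock: 25.6
tool_pos: [0.5376, 0.0733, 0.0377]
tcp_rot: [[-0.128, 0.992, -0.017], [0.982, 0.129, 0.137], [0.138, 0.0, -0.99]]
force: [0.5, -5.3, 2.5]
width: 0.0006
```

```bash
python3 -c "
from h import *
st()
for i in range(5): eyes.capture('side'); st()"
```

```text
t 25.6 bed xyz mm [141.68  -0.27   6.05] F bed [-4.97 -0.2   3.22]
t 25.65 bed xyz mm [141.68  -0.26   6.05] F bed [-3.1   0.18  2.69]
t 25.7 bed xyz mm [141.66  -0.25   6.06] F bed [-4.15  0.21  2.06]
t 25.75 bed xyz mm [141.67  -0.3    6.03] F bed [-4.09  0.24  1.56]
t 25.8 bed xyz mm [141.66  -0.27   6.04] F bed [-3.63  0.77  3.84]
t 25.85 bed xyz mm [141.66  -0.27   6.05] F bed [-3.11  0.62  2.16]
```

Mean is about 3.8 N, so still only sliding. I go on 3 mm at a time with averaged force.

Emit:
apply_moves(series=[[[-1, 1, 0, 0, 0, 0, 0], [-1, 1, 0, 0, 0, 0, 0], [-1, 1, 0, 0, 0, 0, 0], [-1, 0, 0, 0, 0, 0, 0], [-1, 0, 0, 0, 0, 0, 0], [-1, 0, 0, 0, 0, 0, 0], [-1, 0, 0, 0, 0, 0, 0], [-1, 0, 0, 0, 0, 0, 0], [-1, 0, 0, 0, 0, 0, 0], [-1, 0, 0, 0, 0, 0, 0]]])

```text
clock: 27.1
tool_pos: [0.5372, 0.0761, 0.0381]
tcp_rot: [[-0.128, 0.992, -0.017], [0.982, 0.129, 0.137], [0.138, 0.0, -0.99]]
force: [0.4, -4.6, 1.6]
width: 0.0003
```

```bash
cat >> h.py <<'E'
def avg(k=6):
    L=[]
    for i in range(k):
        s=arm.state(); L.append(np.r_[(np.array(s["tool_pos"])-O)@(RB*[1,1,-1])*1e3,np.array(s["force"])@(RB*[1,1,-1])]); eyes.capture("side")
    print("t",round(s["clock"],2),np.mean(L,0).round(2))
E
python3 -c "
from h import *
avg()"
```

```text
t 27.35 [144.6   -0.29   6.05  -4.69  -0.32   2.82]
```

Emit:
apply_moves(series=[[[-1, 1, 0, 0, 0, 0, 0], [-1, 1, 0, 0, 0, 0, 0], [-1, 1, 0, 0, 0, 0, 0], [-1, 0, 0, 0, 0, 0, 0], [-1, 0, 0, 0, 0, 0, 0], [-1, 0, 0, 0, 0, 0, 0], [-1, 0, 0, 0, 0, 0, 0], [-1, 0, 0, 0, 0, 0, 0], [-1, 0, 0, 0, 0, 0, 0], [-1, 0, 0, 0, 0, 0, 0]]])

```text
clock: 28.65
tool_pos: [0.5368, 0.0791, 0.0385]
tcp_rot: [[-0.128, 0.992, -0.017], [0.982, 0.129, 0.137], [0.138, 0.0, -0.99]]
force: [0.7, -3.9, 2.0]
width: 0.0003
```

```bash
python3 -c "
from h import *
avg()"
```

```text
t 28.9 [ 1.4766e+02 -2.7000e-01  6.0500e+00 -3.9400e+00  1.1000e-01  2.6100e+00]
```

Still only sliding, so there is no plunger yet. Front is at about 247.5 mm.

Emit:
apply_moves(series=[[[-1, 1, 0, 0, 0, 0, 0], [-1, 1, 0, 0, 0, 0, 0], [-1, 1, 0, 0, 0, 0, 0], [-1, 0, 0, 0, 0, 0, 0], [-1, 0, 0, 0, 0, 0, 0], [-1, 0, 0, 0, 0, 0, 0], [-1, 0, 0, 0, 0, 0, 0], [-1, 0, 0, 0, 0, 0, 0], [-1, 0, 0, 0, 0, 0, 0], [-1, 0, 0, 0, 0, 0, 0]]])

```text
clock: 30.2
tool_pos: [0.5364, 0.0821, 0.0389]
tcp_rot: [[-0.128, 0.992, -0.017], [0.982, 0.129, 0.137], [0.138, 0.0, -0.99]]
force: [0.3, -5.6, 1.4]
width: 0.0005
```

```bash
python3 -c "
from h import *
avg()"
```

```text
t 30.45 [150.63  -0.28   6.04  -5.13  -0.28   2.41]
```

Emit:
apply_moves(series=[[[-1, 1, 0, 0, 0, 0, 0], [-1, 1, 0, 0, 0, 0, 0], [-1, 0, 0, 0, 0, 0, 0], [-1, 0, 0, 0, 0, 0, 0], [-1, 0, 0, 0, 0, 0, 0], [-1, 0, 0, 0, 0, 0, 0], [-1, 0, 0, 0, 0, 0, 0], [-1, 0, 0, 0, 0, 0, 0], [-1, 0, 0, 0, 0, 0, 0], [-1, 0, 0, 0, 0, 0, 0]]])

```text
clock: 31.75
tool_pos: [0.5361, 0.084, 0.0392]
tcp_rot: [[-0.128, 0.992, -0.017], [0.982, 0.129, 0.137], [0.138, 0.0, -0.99]]
force: [0.8, -5.8, 2.1]
width: 0.0006
```

```bash
python3 -c "
from h import *
avg()"
```

```text
t 32.0 [152.65  -0.28   6.04  -4.76  -0.32   2.96]
```

Emit:
apply_moves(series=[[[-1, 1, 0, 0, 0, 0, 0], [-1, 1, 0, 0, 0, 0, 0], [-1, 1, 0, 0, 0, 0, 0], [-1, 0, 0, 0, 0, 0, 0], [-1, 0, 0, 0, 0, 0, 0], [-1, 0, 0, 0, 0, 0, 0], [-1, 0, 0, 0, 0, 0, 0], [-1, 0, 0, 0, 0, 0, 0], [-1, 0, 0, 0, 0, 0, 0], [-1, 0, 0, 0, 0, 0, 0]]])

```text
clock: 33.3
tool_pos: [0.5357, 0.087, 0.0396]
tcp_rot: [[-0.128, 0.992, -0.017], [0.982, 0.129, 0.137], [0.138, 0.0, -0.99]]
force: [0.5, -3.5, 2.5]
width: 0.0005
```

```bash
python3 -c "
from h import *
avg()"
```

```text
t 33.55 [ 1.5565e+02 -2.8000e-01  6.0400e+00 -4.4700e+00  2.0000e-02  3.2300e+00]
```

Emit:
apply_moves(series=[[[-1, 1, 0, 0, 0, 0, 0], [-1, 1, 0, 0, 0, 0, 0], [-1, 1, 0, 0, 0, 0, 0], [-1, 0, 0, 0, 0, 0, 0], [-1, 0, 0, 0, 0, 0, 0], [-1, 0, 0, 0, 0, 0, 0], [-1, 0, 0, 0, 0, 0, 0], [-1, 0, 0, 0, 0, 0, 0], [-1, 0, 0, 0, 0, 0, 0], [-1, 0, 0, 0, 0, 0, 0]]])

```text
clock: 34.85
tool_pos: [0.5355, 0.0899, 0.0401]
tcp_rot: [[-0.128, 0.992, -0.017], [0.982, 0.129, 0.137], [0.138, 0.001, -0.99]]
force: [-0.3, -6.4, 2.1]
width: 0.0004
```

```bash
python3 -c "
from h import *
avg()"
```

```text
t 35.1 [158.59  -0.25   6.05  -5.    -0.21   3.28]
```

Emit:
apply_moves(series=[[[-1, 1, 0, 0, 0, 0, 0], [-1, 1, 0, 0, 0, 0, 0], [-1, 0, 0, 0, 0, 0, 0], [-1, 0, 0, 0, 0, 0, 0], [-1, 0, 0, 0, 0, 0, 0], [-1, 0, 0, 0, 0, 0, 0], [-1, 0, 0, 0, 0, 0, 0], [-1, 0, 0, 0, 0, 0, 0], [-1, 0, 0, 0, 0, 0, 0], [-1, 0, 0, 0, 0, 0, 0]]])

```text
clock: 36.4
tool_pos: [0.5353, 0.0916, 0.0403]
tcp_rot: [[-0.128, 0.992, -0.017], [0.982, 0.129, 0.137], [0.138, 0.001, -0.99]]
force: [0.5, -6.1, 1.4]
width: 0.0009
```

```bash
python3 -c "
from h import *
avg()
a=eyes.capture('top')[165:235,170:260][:,:,::-1]
b=eyes.capture('side')[190:260,230:320][:,:,::-1]
cv2.imwrite('pics/c7.png',cv2.resize(np.hstack([a,b]),None,fx=4.4,fy=4.4,interpolation=cv2.INTER_CUBIC))"
```

```text
t 36.65 [ 1.6037e+02 -1.7000e-01  6.0500e+00 -6.1200e+00  6.0000e-02  2.7300e+00]
```

View pics/c7.png

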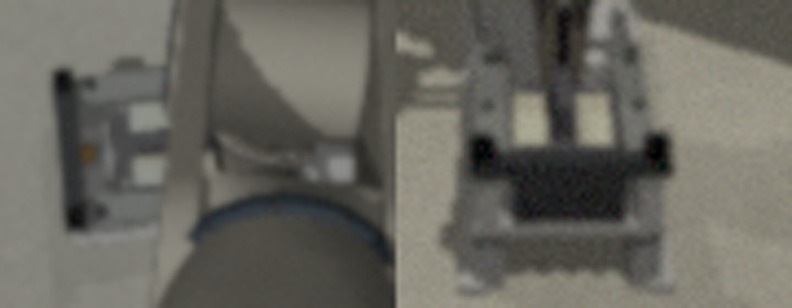

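Force is up to 6.1 N and the crop shows the front edge (x≈108) at the pad. The plunger is touched, at about TCP x = 158.5 mm. I go on 3 mm and measure.

Emit:
apply_moves(series=[[[-1, 0.5, 0, 0, 0, 0, 0], [-1, 0.5, 0, 0, 0, 0, 0], [-1, 0.5, 0, 0, 0, 0, 0], [-1, 0.5, 0, 0, 0, 0, 0], [-1, 0.5, 0, 0, 0, 0, 0], [-1, 0.5, 0, 0, 0, 0, 0], [-1, 0, 0, 0, 0, 0, 0], [-1, 0, 0, 0, 0, 0, 0], [-1, 0, 0, 0, 0, 0, 0], [-1, 0, 0, 0, 0, 0, 0]]])

```text
clock: 38.05
tool_pos: [0.5352, 0.0942, 0.0407]
tcp_rot: [[-0.128, 0.992, -0.017], [0.982, 0.129, 0.136], [0.137, 0.001, -0.991]]
force: [1.4, -9.1, 1.1]
width: 0.0006
```

```bash
python3 -c "
from h import *
avg()"
```

```text
t 38.3 [ 1.6297e+02  5.0000e-02  6.0600e+00 -8.8900e+00  7.7000e-01  2.2500e+00]
```

Slope is about 1.07 N/mm, so it is the spring, pressed about 4.4 mm in. I go about 2.6 mm more and hold.

Emit:
apply_moves(series=[[[-1, 0.5, 0, 0, 0, 0, 0], [-1, 0.5, 0, 0, 0, 0, 0], [-1, 0.5, 0, 0, 0, 0, 0], [-1, 0.5, 0, 0, 0, 0, 0], [-1, 0.5, 0, 0, 0, 0, 0], [-1, 0.4, 0, 0, 0, 0, 0], [-1, 0, 0, 0, 0, 0, 0], [-1, 0, 0, 0, 0, 0, 0], [-1, 0, 0, 0, 0, 0, 0], [-1, 0, 0, 0, 0, 0, 0]]])

```text
clock: 39.6
tool_pos: [0.535, 0.0968, 0.0411]
tcp_rot: [[-0.128, 0.992, -0.016], [0.982, 0.129, 0.136], [0.137, 0.002, -0.991]]
force: [2.4, -10.5, -0.4]
width: 0.0003
```

```bash
python3 -c "
from h import *
avg(5)"
```

```text
t 39.8 [165.57   0.23   6.08 -10.81   1.66   1.55]
```

Pressed about 7 mm (TCP travel) and +6.4 N, held for about 0.7 s. I ease off at about 3 mm/s.

Emit:
apply_moves(series=[[[-1, -0.3, 0, 0, 0, 0, 0], [-1, -0.3, 0, 0, 0, 0, 0], [-1, -0.3, 0, 0, 0, 0, 0], [-1, -0.3, 0, 0, 0, 0, 0], [-1, -0.3, 0, 0, 0, 0, 0], [-1, -0.3, 0, 0, 0, 0, 0], [-1, -0.3, 0, 0, 0, 0, 0], [-1, -0.3, 0, 0, 0, 0, 0], [-1, -0.3, 0, 0, 0, 0, 0], [-1, -0.3, 0, 0, 0, 0, 0]]])

```text
clock: 41.1
tool_pos: [0.5346, 0.0948, 0.0407]
tcp_rot: [[-0.128, 0.992, -0.018], [0.982, 0.129, 0.137], [0.138, 0.0, -0.99]]
force: [2.1, -2.2, 1.3]
width: 0.0003
```

Emit:
apply_moves(series=[[[-1, -0.3, 0, 0, 0, 0, 0], [-1, -0.3, 0, 0, 0, 0, 0], [-1, -0.3, 0, 0, 0, 0, 0], [-1, -0.3, 0, 0, 0, 0, 0], [-1, -0.3, 0, 0, 0, 0, 0], [-1, -0.3, 0, 0, 0, 0, 0], [-1, -0.3, 0, 0, 0, 0, 0], [-1, -0.3, 0, 0, 0, 0, 0], [-1, -0.3, 0, 0, 0, 0, 0], [-1, -0.3, 0, 0, 0, 0, 0]]])

```text
clock: 42.35
tool_pos: [0.535, 0.0918, 0.0402]
tcp_rot: [[-0.128, 0.992, -0.018], [0.982, 0.129, 0.137], [0.138, 0.0, -0.99]]
force: [0.5, -0.7, -0.6]
width: 0.0006
```

Emit:
apply_moves(series=[[[-1, -0.3, 0, 0, 0, 0, 0], [-1, -0.3, 0, 0, 0, 0, 0], [-1, -0.3, 0, 0, 0, 0, 0], [-1, -0.3, 0, 0, 0, 0, 0], [-1, -0.5, 0, 0, 0, 0, 0], [-1, -0.5, 0, 0, 0, 0, 0], [-1, -1, 0, 0, 0, 0, 0], [-1, -2, 0, 0, 0, 0, 0], [-1, -4, 0, 0, 0, 0, 0], [-1, 0, 0, 0, 0, 0, 0]]])

```text
clock: 43.6
tool_pos: [0.5364, 0.0824, 0.039]
tcp_rot: [[-0.127, 0.992, -0.017], [0.982, 0.129, 0.137], [0.138, 0.0, -0.99]]
force: [0.3, 0.1, 0.2]
width: 0.0005
```

```bash
python3 -c "
from h import *
avg(4)"
```

```text
t 43.75 [ 1.5118e+02 -2.9000e-01  6.0400e+00  1.5000e-01  5.0000e-02  6.0000e-02]
```

The fingers are free. I back off down the ramp and up, then look.

Emit:
apply_moves(series=[[[-1, -10, 0, 0, 0, 0, 0], [-1, -20, 0, -10, 0, 0, 0], [-1, -20, 0, -30, 0, 0, 0], [-1, -30, 0, -40, 0, 0, 0], [-1, -50, 0, -30, 0, 0, 0], [-1, -60, 0, -10, 0, 0, 0], [-1, -50, 0, 0, 0, 0, 0], [-1, -30, 0, 0, 0, 0, 0], [-1, 0, 0, 0, 0, 0, 0], [-1, 0, 0, 0, 0, 0, 0]]])

```text
clock: 45.05
tool_pos: [0.5725, -0.1984, 0.1204]
tcp_rot: [[-0.127, 0.992, -0.018], [0.982, 0.129, 0.138], [0.139, -0.0, -0.99]]
force: [0.1, 0.1, 0.3]
width: 0.0005
```

```bash
python3 - <<'E'
from h import *
st()
a=eyes.capture('top')[120:260,135:270][:,:,::-1]
b=eyes.capture('side')[130:270,200:335][:,:,::-1]
cv2.imwrite('pics/c8.png',cv2.resize(np.hstack([a,b]),None,fx=2.9,fy=2.9,interpolation=cv2.INTER_CUBIC))
E
```

```text
t 45.05 bed xyz mm [-118.09   -0.64  126.04] F bed [0.14 0.08 0.24]
```

View pics/c8.png

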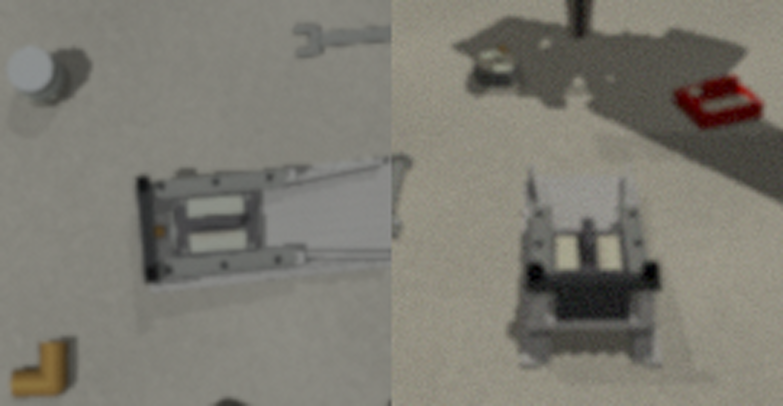

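```bash
python3 - <<'E'
from h import *
n=-RB[:,2]
f=lambda x,y:((x+.5)/2.9-.5+135,(y+.5)/2.9-.5+120)
for p in ((175,220),(264,216)):
    q=onplane("top",*f(*p),O+n*.022,n)-O; print((q@RB[:,0]).round(4),(q@RB[:,1]).round(4))
workorder.job_done()
E
```

```text
0.2607 0.0084
0.1619 0.0037
the job is handed in; nothing more can be done
```

The cassette rests flat under the lips against the plunger, let go, and the job is handed in at about 45 s of the 72 s; no verdict was reported.

- **Placing:** I gripped the rib, set the cassette on the open lower part of the ramp and let go. It measured about 46 mm up and 1 mm off centre.
- **Pushing:** Sliding took about 4.4 N. I felt the plunger at about 259 mm up the ramp and pressed about 7 mm by TCP travel. The force rose by 6.4 N, against the 7 N asked, with a slope of about 1.07 N/mm. I held it for about 0.7 s.
- **Easing off:** I backed off at about 2.4 mm/s. The fingers lost contact with an estimated 2–4 mm still pressed in, held by friction, then withdrew. The force read zero.

**Last checks:**
- The last picture shows the cassette straight under the lips at the pad. The neighbours in view (jar, elbow, gauge and red cassette) look undisturbed. The spanner is cut off at the picture's edge but looks in place.
- I could not measure the remaining plunger press directly. The front edge read 261 mm, which agrees with about 2 mm of press to within the picture's 3 mm per pixel.
- The rear edge read 162 mm, about 9 mm less than the front edge and the cassette's length imply. I think this is a misread of a blurred edge, and I did not resolve it.

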